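# Hang the frame saw on its two hooks

## Task

Lift the frame saw out of the bench rest and hang it by its top bar in the two red hooks of the wooden stand. The hooks are set at unknown and usually different heights, so lower it slowly, and before you let go feel that the bar bears on both hooks at once while you still hold it, pressing no harder than 35 N. Then release it so that it hangs at rest from both hooks, about midway between its ends, and leave the things around it where they are.

Things in the scene. Friction and masses are not known exactly. Their poses are not given: they have to be found in the camera images.
- saw_bar (a point): Frame saw: centre of its top bar, where to grasp. The saw is an upright frame in its own y-z plane, z up. Bar: pale wood, along y, 236 mm long, 14 mm thick (x), 22 mm high (z). Dark cheeks, 14 x 18 x 180 mm, at y = +-125 mm from 161 mm below this point to 19 mm above. Mass 0.45 kg +-25 percent, centre of mass under 20 mm off the middle in y. It starts upright in the rest, 173 mm up
- saw_blade (a point): Centre of the saw's steel blade, 137 mm straight below saw_bar; blade 236 mm long (y), 3 mm thick, 20 mm high. The open window between blade and top bar is 116 mm high. At this height a blue handle sticks out beyond the +y cheek to y = +198 mm and a blue knob beyond the -y cheek to y = -154 mm
- rest: Fixed plywood bench rest in which the saw starts. Origin on the table at its centre; x and y along the saw's. Board 100 x 290 x 12 mm; at y = +-122 mm a pair of blocks up to 47 mm above the table forms an 18 mm wide open-topped slot that holds a cheek; the cheeks stand on the board
- stand: Fixed wooden stand with two hooks. Origin on the table under the middle of the line of the hooks; y along this line; its front (-x) side is open. Base 150 x 250 x 10 mm. Two posts, 22 mm square, at x = +31, y = +-85 mm, in sockets that set their height together: tops 237 to 287 mm up. Each has a red hook clamped to its front. Nothing stands between the posts
- hook_line (a point): Fixed point on the stand above its origin, 175 mm up: the lowest setting of the hook seats, NOT their real height. Seats lie 175 to 241 mm above the table, differ by up to 16 mm, and are never reported: feel them. Hooks at y = +-85 mm, 14 mm wide: flat seat 8 mm thick, upright back plate at x = +13 mm, front tip rising 20 mm above the seat, leaning from x = -14 to -24 mm. Firm to 60 N; lower at 20 mm/s or less
- spindle_mid (a point): Bystander: turned dark wooden spindle, 44 mm across, 112 mm high, standing; point at its middle
- glue_mid (a point): Bystander: yellow glue jar, 44 mm across, 70 mm high, standing; point at its middle
- chisel_mid (a point): Bystander: lying hand tool with red handle, about 190 mm long, under 35 mm high; point near its middle

How it is judged:
By the outcome, as a careful person would: the job done as asked, in the order asked, and still so for the second after the job is handed in, with the robot touching nothing.
It also fails if it takes over 61 s, if anything falls off the work surface, if the arm or the gripper's body presses on something with over 40 N, if the wrist force passes 120 N, or if a joint passes its speed limit or range.

## Robot

A 6-joint arm with a two-finger parallel gripper is mounted at the origin on the work surface. World frame = base frame: x ahead of the robot, y to its left, z up, the work surface at z = 0. Lengths are in m, angles in rad, forces in N, time in s.
With the tool pointing down it reaches from about 0.35 to 0.975 m from the base axis. Payload 4.9 kg.
Tool frame: the origin (TCP) lies at the very end of the fingers, on their centre line; the grasp point (between the pads) lies behind it (manip.pinch_z is the y of the grasp point in the tool frame, in m); y points along the fingers, x is the direction in which the jaws open and shut, and the axes are right-handed (so a half turn about y gives the same grasp; the last joint's range is limited). The gripper opens to 85 mm and grips with 20 to 120 N. Pads are 22 mm wide; open, the fingers measure 114 mm over their backs; the gripper's body (76 mm by 85 mm) begins 54 mm behind the grasp point. The pads swing forward as they close: fully open they stand 13 mm farther back than shut.
Start: joints at [-1.362, 0.053, 1.613, -0, 1.476, -0.119], TCP at [0.201, -0.592, 0.231] pointing down, gripper open.
Joint ranges: [-3.01, 3.01], [-1.01, 2.22], [0.06, 2.58], [-1.02, 4.17], [0.09, 2.62], [-3.14, 3.14]. Speed limits (rad/s): [2.57, 2.57, 3.14, 3.14, 3.14, 3.14].

## Interface

Orientations are given as a unit quaternion [w, x, y, z].
In Python, from plant import manip gives the robot as it stands.
- The arm moves only by the tool drive_tool, never from a script. Its argument "motion" is a list of rows, each a list of 3 entries, a list of its own where there are three numbers: the shift along the tool's x, y, z in units of 25 mm (1.0 is 25 mm), then the turn, a rotation vector about the tool's x, y, z in units of 5 degrees (1.0 is 5 degrees), then the closure, from -1 (fully open) to 1 (shut). A call has 1 to 12 rows; each row shifts and turns the commanded pose from where the row before left it, along the tool's axes as they then stand; what a row does not reach is not made up. A row lasts 1/10 s, in which the tool goes at most 50 mm and 8.59 degrees, less where a joint would pass 70% of its speed; a pose out of reach is approached as far as the arm can. A call is refused whole if a number of a shift passes 1 or a number of a turn 1, either way. A call with a gripper value outside its range is refused whole. The fingers move at their own pace and stop on an object; the grip force is fixed at half the most. Time passes only in rows, so rows that do not move let the fingers close. It gives the time, the measured TCP pose, the force and the opening at its end, in the units of the state.
- manip.state(): the state, without advancing time (a new reading comes with each control period).
- manip.grab_frame(name): name is "scene" or "side" or "wrist"; returns a dict with "img" (400x640x3 uint8, blue, green, red), "range_z" (400x640 float32, m along the optical axis (not along the pixel's ray), 0 where there is no reading), "camera_matrix" (3x3 intrinsics, pixels), "world_from_camera" (4x4, takes a point from camera to world coordinates); the wrist camera has in their place "T_tool_cam" (4x4, takes a point from camera to tool coordinates, whose origin is the TCP and whose axes are the tool frame's). Camera axes: x right, y down, z forward; pixel columns grow to the right and rows downward; lengths in m; the calibration is good to about 2 mm. The wrist camera is an equidistant fisheye: a pixel r from the principal point sees the ray r / f radians off the axis. A picture is of the moment at which its call begins: read the wrist's pose just before it.
- manip.job_done(): hands the job in, once; it reports no verdict.
The state is a dict: "time": time; "joint_pos": joint angles; "joint_vel": joint speeds; "joint_efforts": joint torques, N m; "tool_pos": TCP position; "tool_rot": TCP orientation; "contact_force": force on the tool from outside, world axes, zero at the start; "ft_torque": the same for the moment, N m; "gripper_width": opening from 0.0 (shut) to 1.0 (fully open).
Only numpy, scipy, OpenCV 4.12 (cv2) and the standard library are available. Lean on these libraries where they do the work, as an engineer would, in place of code of your own. Each camera call takes 0.05 s, during which the arm holds its last target. There are 200 camera calls.

## Working session

There is one attempt and no reset: what is moved stays moved. The work goes in short steps, Python scripts to look and compute and a tool call to move; the robot and the scene stay as the last step left them, time stands still between calls to the robot, and variables do not carry over. Pictures are saved under pics/ and viewed, about 8 in all and at most 12, crops included, and the job is handed in when it is done.

Besides the shell and the picture viewer there is one more tool, called after "Emit:" by a JSON object that holds its "name" and its "arguments", one argument or row to a line. drive_tool: Moves the arm, as the interface text tells. Its arguments: {"type":"object","properties":{"motion":{"type":"array","items":{"type":"array"}}},"required":["motion"]}

```bash
mkdir -p pics; ls
python3 - <<'E'
from plant import manip
import cv2,numpy as np
s=manip.state(); print(s, manip.pinch_z)
for n in("scene","side"):
    f=manip.grab_frame(n); cv2.imwrite(f"pics/{n}0.png",f["img"]); np.savez(f"{n}0.npz",**f)
    print(f["camera_matrix"],f["world_from_camera"])
E
```

```text
pics
{'time': 0.0, 'joint_pos': array([-1.36199157e+00,  5.33473311e-02,  1.61434414e+00,  2.27202063e-05,
        1.47595663e+00, -1.18982950e-01]), 'joint_vel': array([-0.00027518,  0.00053616, -0.00028276,  0.00113566,  0.00066803,
        0.000576  ]), 'joint_efforts': array([ 4.37306071e-04, -3.93678153e+01, -3.70174634e+01, -1.07299599e-05,
        7.12155743e-03, -7.37081564e-06]), 'tool_pos': array([ 0.20110293, -0.59109499,  0.23003896]), 'tool_rot': array([ 0.5753757 , -0.57438335,  0.41225059, -0.41118856]), 'contact_force': array([ 0.69839322, -0.58267903,  0.32154112]), 'ft_torque': array([ 0.08168527, -0.03882149, -0.01958504]), 'gripper_width': 0.9982499257448277} -0.0187
[[419.02035785   0.         320.71199828]
 [  0.         419.02035785 198.64257075]
 [  0.           0.           1.        ]] [[ 0.44705408  0.71662775 -0.5353385   1.03591125]
 [ 0.89447925 -0.35343474  0.27384441 -0.25100793]
 [ 0.00703728 -0.60127244 -0.7990131   0.8223949 ]
 [ 0.          0.          0.          1.        ]]
[[376.9057923    0.         322.51702219]
 [  0.         376.9057923  198.53028232]
 [  0.           0.           1.        ]] [[-0.85772085 -0.38927426  0.33582808  0.2910611 ]
 [-0.51389591  0.6300666  -0.58217444  0.4667184 ]
 [ 0.01503147 -0.67192383 -0.74046771  0.73815783]
 [ 0.          0.          0.          1.        ]]
```

View pics/scene0.png

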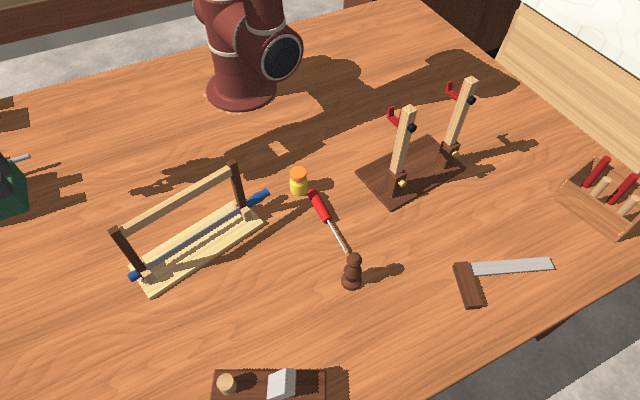

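View pics/side0.png

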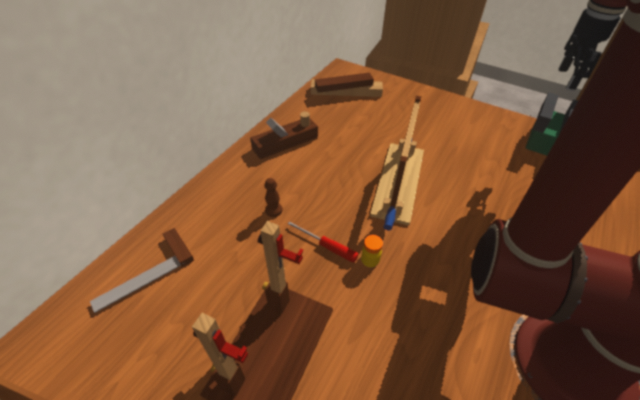

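The scene view shows the saw with cheek tops at about (118,232) and (234,165). The hooks are at (393,117) and (452,92), with the post tops at (408,108) and (470,82). The jar, chisel and spindle sit between saw and stand. In the side view the hooks are at (290,253) and (232,350), and the saw bar runs from (417,100) to (405,155).

```bash
cat > h.py <<'E'
import numpy as np,cv2
def cloud(f):
    K=f["camera_matrix"];T=f["world_from_camera"];Z=f["range_z"]
    v,u=np.mgrid[:400,:640]
    P=np.stack([(u-K[0,2])/K[0,0]*Z,(v-K[1,2])/K[1,1]*Z,Z],-1)@T[:3,:3].T+T[:3,3]
    P[Z<=0]=np.nan
    return P
E
python3 - <<'E'
from h import *
np.set_printoptions(precision=4,suppress=True)
for n in("scene","side"):
    f=np.load(n+"0.npz");P=cloud(f);I=f["img"];hsv=cv2.cvtColor(I,cv2.COLOR_BGR2HSV)
    H,S,V=[hsv[...,i].astype(int) for i in range(3)]
    print(n)
    def comps(name,m,mn=15):
        k,l,st,_=cv2.connectedComponentsWithStats(m.astype(np.uint8))
        for i in range(1,k):
            if st[i,4]>=mn:
                q=P[(l==i)];q=q[~np.isnan(q[:,0])]
                if len(q): print(name,st[i],'med',np.median(q,0),'lo',np.percentile(q,3,0),'hi',np.percentile(q,97,0))
    z=P[...,2]; x=P[...,0];y=P[...,1]
    table=(x>0.1)&(x<1)&(y<0.6)
    comps('red',((H<4)|(H>175))&(S>190)&(V>90)&(z>0.01)&table)
    comps('blue',(H>95)&(H<125)&(S>120)&(z>0.01)&table)
    comps('bar',(z>0.155)&(z<0.21)&table&(y<0.0)&(S<150),20)
    comps('posttop',(z>0.225)&(z<0.32)&table&(y>-0.1)&(H>8)&(H<30),10)
    comps('all>15',(z>0.015)&(z<0.35)&table,60)
E
```

```text
scene
red [308 189  10   9  34] med [0.4755 0.0132 0.0243] lo [0.4679 0.0046 0.0198] hi [0.4883 0.0222 0.0276]
red [317 198  15  22  61] med [0.5279 0.0171 0.0237] lo [0.4976 0.0114 0.0164] hi [0.5561 0.0234 0.0278]
blue [246 189  24  18 194] med [ 0.4451 -0.1155  0.043 ] lo [ 0.433  -0.1412  0.0343] hi [ 0.4537 -0.0873  0.0479]
blue [128 270  12  12  80] med [ 0.5201 -0.4142  0.0433] lo [ 0.5118 -0.423   0.0347] hi [ 0.5254 -0.4057  0.0471]
bar [ 107  158  133   87 1917] med [ 0.4869 -0.2888  0.1808] lo [ 0.4523 -0.3999  0.1619] hi [ 0.5168 -0.1528  0.1912]
posttop [232  15  54  37 390] med [0.2077 0.0022 0.3038] lo [ 0.1333 -0.0333  0.238 ] hi [0.233  0.0731 0.314 ]
posttop [261  34  41  38 252] med [0.2378 0.0385 0.2739] lo [ 0.2225 -0.0031  0.2281] hi [0.2477 0.1045 0.2935]
posttop [459  75  20  26 308] med [0.5292 0.356  0.2542] lo [0.5146 0.3514 0.2283] hi [0.5366 0.3746 0.2705]
posttop [399 104  18  29 315] med [0.5484 0.1883 0.2562] lo [0.5332 0.1835 0.2276] hi [0.5563 0.2052 0.2702]
all>15 [ 225    4   78   79 4030] med [0.2288 0.0157 0.2715] lo [ 0.1116 -0.0316  0.1936] hi 
[... 3514 characters left out ...]
.0162 0.2217] hi [0.2448 0.1095 0.343 ]
all>15 [ 257  221   46   92 1950] med [0.5332 0.2038 0.1886] lo [0.492  0.1847 0.0278] hi [0.5607 0.2132 0.2705]
all>15 [289 222  69  40 451] med [0.5117 0.0169 0.0236] lo [0.4632 0.0056 0.0154] hi [0.6225 0.0258 0.0281]
all>15 [163 228  30  36 498] med [0.8252 0.2023 0.0207] lo [0.7816 0.1766 0.0171] hi [0.8726 0.2262 0.023 ]
all>15 [361 235  22  30 501] med [0.4316 0.0049 0.0627] lo [ 0.4148 -0.0215  0.0182] hi [0.4517 0.0144 0.0733]
all>15 [ 192  313   56   83 2208] med [0.5124 0.368  0.2101] lo [0.4718 0.3525 0.0283] hi [0.5384 0.3814 0.2708]
all>15 [  0 377  47  23 302] med [0.7975 0.5587 0.0707] lo [0.7545 0.5474 0.0482] hi [0.8395 0.5686 0.073 ]
```

```bash
cat >> h.py <<'E'
from scipy.spatial.transform import Rotation as R
def tool(s): return np.array(s["tool_pos"]),R.from_quat(np.roll(s["tool_rot"],-1))
def want(yaw,tilt=0): # tool x at yaw (deg), tool y down
    c,s=np.cos(np.radians(yaw)),np.sin(np.radians(yaw))
    return R.from_matrix(np.array([[c,0,-s],[s,0,c],[0,-1,0]]))*R.from_euler('x',tilt,degrees=True)
def plan(s,p,yaw,tilt=0):
    p0,r0=tool(s); rt=want(yaw,tilt)
    print('t',round(s['time'],2),'tcp',p0.round(4),'yaw x',np.degrees(np.arctan2(*r0.as_matrix()[1::-1,0])).round(2),'ydir',r0.as_matrix()[:,1].round(4),'F',s['contact_force'].round(2),'w',round(s['gripper_width'],3),'j',s['joint_pos'].round(2))
    print('shift units now-frame',(r0.inv().apply(p-p0)/.025).round(3),'in final frame',(rt.inv().apply(p-p0)/.025).round(3),'turn units',(np.degrees((r0.inv()*rt).as_rotvec())/5).round(3))
E
python3 -c "
from h import *
from plant import manip
plan(manip.state(),[.48,-.277,.235],14)
f=manip.grab_frame('wrist');print(f['camera_matrix'],f['T_tool_cam'])"
```

```text
t 0.1 tcp [ 0.2011 -0.5911  0.2301] yaw x -71.22 ydir [-4.0e-04  1.9e-03 -1.0e+00] F [ 0.66 -0.3   0.51] w 1.001 j [-1.36  0.05  1.61 -0.    1.48 -0.12]
shift units now-frame [-8.305 -0.175 14.608] in final frame [13.865 -0.194  9.493] turn units [-1.9000e-02 -1.7044e+01 -1.6000e-02]
[[309.70691629   0.         316.65728021]
 [  0.         309.70691629 200.58707266]
 [  0.           0.           1.        ]] [[ 9.99999798e-01 -2.03025865e-04  6.02836683e-04 -1.58190853e-03]
 [-6.35137686e-04 -2.66396793e-01  9.63863240e-01 -1.42571960e-01]
 [-3.50954092e-05 -9.63863428e-01 -2.66396868e-01  6.75808386e-02]
 [ 0.00000000e+00  0.00000000e+00  0.00000000e+00  1.00000000e+00]]
```

Emit:
{"name": "drive_tool", "arguments": {
  "motion": [
    [[-0.55,0,0.97],[0,0,0],-1],
    [[-0.55,0,0.97],[0,0,0],-1],
    [[-0.55,0,0.97],[0,0,0],-1],
    [[-0.55,0,0.97],[0,0,0],-1],
    [[-0.55,0,0.97],[0,0,0],-1],
    [[-0.55,0,0.97],[0,0,0],-1],
    [[-0.55,0,0.97],[0,0,0],-1],
    [[-0.55,0,0.97],[0,0,0],-1],
    [[-0.55,0,0.97],[0,0,0],-1],
    [[-0.55,0,0.97],[0,0,0],-1],
    [[-0.55,0,0.97],[0,0,0],-1],
    [[-0.55,-0.1,0.97],[0,0,0],-1]
  ]
}}

```text
time: 1.35
tool_pos: [0.4239, -0.3405, 0.233]
tool_rot: [0.575, -0.575, 0.412, -0.411]
contact_force: [0.1, 0.6, 0.1]
gripper_width: 1.0
```

Emit:
{"name": "drive_tool", "arguments": {
  "motion": [
    [[-0.55,-0.1,0.97],[0,0,0],-1],
    [[-0.55,0,0.97],[0,0,0],-1],
    [[-0.55,0,0.97],[0,0,0],-1],
    [[0,0,0],[0,-1,0],-1],
    [[0,0,0],[0,-1,0],-1],
    [[0,0,0],[0,-1,0],-1],
    [[0,0,0],[0,-1,0],-1],
    [[0,0,0],[0,-1,0],-1],
    [[0,0,0],[0,-1,0],-1],
    [[0,0,0],[0,-1,0],-1],
    [[0,0,0],[0,-1,0],-1],
    [[0,0,0],[0,-1,0],-1]
  ]
}}

```text
time: 2.55
tool_pos: [0.479, -0.2791, 0.2359]
tool_rot: [0.689, -0.689, 0.159, -0.159]
contact_force: [-0.0, 0.3, 0.8]
gripper_width: 1.0
```

Emit:
{"name": "drive_tool", "arguments": {
  "motion": [
    [[0,0,0],[0,-1,0],-1],
    [[0,0,0],[0,-1,0],-1],
    [[0,0,0],[0,-1,0],-1],
    [[0,0,0],[0,-1,0],-1],
    [[0,0,0],[0,-1,0],-1],
    [[0,0,0],[0,-1,0],-1],
    [[0,0,0],[0,-1,0],-1],
    [[0,0,0],[0,-1,0],-1],
    [[0,0,0],[0,0,0],-1],
    [[0,0,0],[0,0,0],-1]
  ]
}}

```text
time: 3.55
tool_pos: [0.4791, -0.2792, 0.236]
tool_rot: [0.702, -0.702, -0.084, 0.084]
contact_force: [-0.9, 0.1, -0.7]
gripper_width: 1.003
```

```bash
python3 -c "
from h import *
from plant import manip
s=manip.state()
plan(s,[.48,-.277,.235],14)
f=manip.grab_frame('wrist');cv2.imwrite('pics/w1.png',f['img']);p,r=tool(s);np.savez('w1.npz',p=p,Q=r.as_matrix(),**f)"
```

```text
t 3.55 tcp [ 0.4791 -0.2792  0.236 ] yaw x 13.68 ydir [-4.e-04  3.e-04 -1.e+00] F [-0.94  0.1  -0.65] w 1.003 j [-0.66 -0.12  1.77  0.    1.49 -0.9 ]
shift units now-frame [0.057 0.04  0.078] in final frame [0.058 0.04  0.077] turn units [-0.005 -0.064 -0.003]
```

View pics/w1.png

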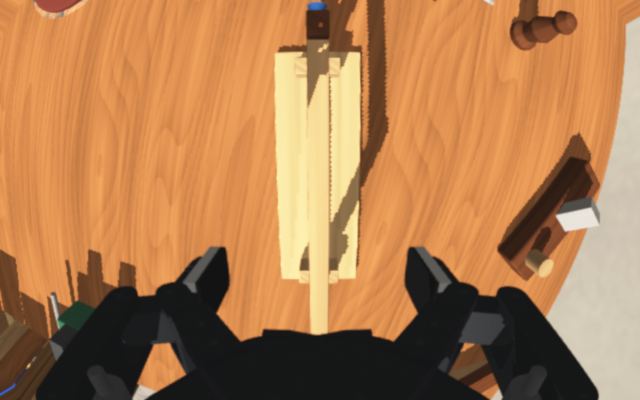

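Wrist view: the bar runs along column ~318 from row 40 to 333 and the +y cheek is at rows 10–38. The rest board spans rows 50–279.

```bash
cat >> h.py <<'E'
def ray(f,u,v,z):  # wrist pixel -> world at height z
    K=f["camera_matrix"];a=(u-K[0,2])/K[0,0];b=(v-K[1,2])/K[1,1];t=np.hypot(a,b)
    d=np.array([a*np.sin(t)/t,b*np.sin(t)/t,np.cos(t)]) if t>1e-9 else np.array([0,0,1.])
    T=f["T_tool_cam"];Q=f["Q"]
    o=Q@T[:3,3]+f["p"];d=Q@T[:3,:3]@d
    return o+d*(z-o[2])/d[2]
E
python3 - <<'E'
from h import *
f=np.load('w1.npz');p=f['p'];Q=f['Q'];I=f['img'].astype(int)
L=lambda w:(Q.T@(w-p)*1000).round(1)
hsv=cv2.cvtColor(f['img'],cv2.COLOR_BGR2HSV).astype(int)
for v in(20,120,200,230,250,290,310,325):
    row=hsv[v,290:350]
    e=np.abs(np.diff(I[v,290:350].sum(1)));
    print(v,'edges',[(290+i,int(e[i])) for i in range(59) if e[i]>45])
print('col318',[(v,I[v,318].tolist()) for v in range(0,50,3)])
print('board top/bottom',L(ray(f,287,52,.012)),L(ray(f,345,52,.012)),L(ray(f,284,278,.012)),L(ray(f,353,277,.012)))
for v in (26,40): print('cheek',L(ray(f,318,v,.192)))
E
```

```text
20 edges [(304, 63), (305, 105), (306, 78), (347, 99), (348, 76)]
120 edges [(327, 66), (328, 118), (330, 150), (331, 80)]
200 edges [(327, 64), (328, 91), (330, 104), (331, 68), (340, 63), (341, 147), (342, 69)]
230 edges [(327, 75), (328, 110), (329, 66), (343, 71), (344, 132), (345, 46)]
250 edges [(302, 47), (303, 163), (304, 95), (307, 90), (308, 114), (309, 61), (327, 87), (328, 110), (329, 54), (344, 63), (345, 153), (346, 69)]
290 edges [(309, 106), (327, 116), (328, 48)]
310 edges [(309, 100), (326, 50), (327, 100)]
325 edges [(309, 74), (310, 62), (326, 55), (327, 74)]
col318 [(0, [80, 138, 214]), (3, [188, 116, 66]), (6, [181, 110, 57]), (9, [137, 85, 57]), (12, [25, 38, 66]), (15, [25, 38, 64]), (18, [24, 36, 60]), (21, [24, 37, 63]), (24, [31, 49, 84]), (27, [26, 39, 68]), (30, [25, 37, 63]), (33, [26, 39, 66]), (36, [23, 33, 55]), (39, [45, 68, 94]), (42, [70, 106, 139]), (45, [70, 106, 139]), (48, [81, 125, 161])]
board top/bottom [-34.6 224.1 147.5] [ 33.1 224.1 147.5] [ -44.3  224.  -141.3] [  49.2  223.9 -139.8]
cheek [  0.9  44.1 125.4]
cheek [  0.9  44.1 116.3]
```

Emit:
{"name": "drive_tool", "arguments": {
  "motion": [
    [[0,0.8,0.06],[0,0,0],-1],
    [[0,0.8,0],[0,0,0],-1],
    [[0,0.8,0],[0,0,0],-1],
    [[0,0.5,0],[0,0,0],-1],
    [[0,0.37,0],[0,0,0],-1],
    [[0,0,0],[0,0,0],-1],
    [[0,0,0],[0,0,0],1],
    [[0,0,0],[0,0,0],1],
    [[0,0,0],[0,0,0],1],
    [[0,0,0],[0,0,0],1],
    [[0,0,0],[0,0,0],1],
    [[0,0,0],[0,0,0],1]
  ]
}}

```text
time: 4.8
tool_pos: [0.4791, -0.2781, 0.1552]
tool_rot: [-0.702, 0.702, 0.085, -0.085]
contact_force: [0.3, -0.5, 1.6]
gripper_width: 0.153
```

Emit:
{"name": "drive_tool", "arguments": {
  "motion": [
    [[0,0,0],[0,0,0],1],
    [[0,0,0],[0,0,0],1],
    [[0,0,0],[0,0,0],1],
    [[0,0,0],[0,0,0],1]
  ]
}}

```text
time: 5.2
tool_pos: [0.4792, -0.2781, 0.1552]
tool_rot: [-0.702, 0.702, 0.085, -0.085]
contact_force: [0.7, -0.3, 4.4]
gripper_width: 0.153
```

```bash
python3 -c "
from h import *
from plant import manip
s=manip.state()
plan(s,[.48,-.277,.28],14); print(s['ft_torque'])"
```

```text
t 5.2 tcp [ 0.4792 -0.2781  0.1552] yaw x 13.78 ydir [ 8.e-04 -6.e-04 -1.e+00] F [ 0.72 -0.26  4.37] w 0.153 j [-0.66 -0.06  1.85  0.    1.35 -0.9 ]
shift units now-frame [ 0.047 -4.994  0.031] in final frame [ 0.044 -4.994  0.035] turn units [ 0.009 -0.045  0.007]
[ 0.01343622  0.01582697 -0.02945635]
```

Emit:
{"name": "drive_tool", "arguments": {
  "motion": [
    [[0,-0.2,0],[0,0,0],1],
    [[0,-0.4,0],[0,0,0],1],
    [[0,-0.6,0],[0,0,0],1],
    [[0,-0.6,0],[0,0,0],1],
    [[0,-0.6,0],[0,0,0],1],
    [[0,-0.6,0],[0,0,0],1],
    [[0,-0.6,0],[0,0,0],1],
    [[0,-0.6,0],[0,0,0],1],
    [[0,-0.5,0],[0,0,0],1],
    [[0,-0.3,0],[0,0,0],1],
    [[0,0,0],[0,0,0],1],
    [[0,0,0],[0,0,0],1]
  ]
}}

```text
time: 6.4
tool_pos: [0.4787, -0.2777, 0.279]
tool_rot: [0.702, -0.702, -0.085, 0.085]
contact_force: [-0.7, 0.7, -4.3]
gripper_width: 0.152
```

```bash
python3 -c "
from h import *
from plant import manip
s=manip.state()
plan(s,[.413,.266,.28],6.8); print(s['ft_torque'])"
```

```text
t 6.4 tcp [ 0.4787 -0.2777  0.279 ] yaw x 13.78 ydir [-7.e-04  6.e-04 -1.e+00] F [-0.71  0.72 -4.32] w 0.152 j [-0.66 -0.14  1.72  0.    1.56 -0.9 ]
shift units now-frame [ 2.63  -0.025 21.749] in final frame [-0.033 -0.039 21.908] turn units [-0.008  1.396 -0.007]
[ 0.01565933 -0.02199119  0.0083736 ]
```

Emit:
{"name": "drive_tool", "arguments": {
  "motion": [
    [[0.11,0,0.2],[0,0,0],1],
    [[0.11,0,0.5],[0,0,0],1],
    [[0.11,0,0.8],[0,0,0],1],
    [[0.11,0,1],[0,0,0],1],
    [[0.11,0,1],[0,0,0],1],
    [[0.11,0,1],[0,0,0],1],
    [[0.11,0,1],[0,0,0],1],
    [[0.11,0,1],[0,0,0],1],
    [[0.11,0,1],[0,0,0],1],
    [[0.11,0,1],[0,0,0],1],
    [[0.11,0,1],[0,0,0],1],
    [[0.11,0,1],[0,0,0],1]
  ]
}}

```text
time: 7.6
tool_pos: [0.4472, -0.0127, 0.2793]
tool_rot: [0.702, -0.702, -0.085, 0.085]
contact_force: [0.5, 0.7, -4.5]
gripper_width: 0.152
```

Emit:
{"name": "drive_tool", "arguments": {
  "motion": [
    [[0.11,0,1],[0,0,0],1],
    [[0.11,0,1],[0,0,0],1],
    [[0.11,0,1],[0,0,0],1],
    [[0.11,0,1],[0,0,0],1],
    [[0.11,0,1],[0,0,0],1],
    [[0.11,0,1],[0,0,0],1],
    [[0.11,0,1],[0,0,0],1],
    [[0.11,0,1],[0,0,0],1],
    [[0.11,0,1],[0,0,0],1],
    [[0.11,0,1],[0,0,0],1],
    [[0.11,0,0.8],[0,0.4,0],1],
    [[0.11,0,0.45],[0,0.6,0],1]
  ]
}}

```text
time: 8.8
tool_pos: [0.4117, 0.2681, 0.2793]
tool_rot: [0.705, -0.705, -0.054, 0.055]
contact_force: [-0.0, -1.4, -4.9]
gripper_width: 0.153
```

Emit:
{"name": "drive_tool", "arguments": {
  "motion": [
    [[0,0,0],[0,0.4,0],1],
    [[0,0,0],[0,0,0],1],
    [[0,0,0],[0,0,0],1],
    [[0,0,0],[0,0,0],1]
  ]
}}

```text
time: 9.2
tool_pos: [0.4133, 0.266, 0.2795]
tool_rot: [0.706, -0.706, -0.042, 0.042]
contact_force: [0.4, 0.4, -4.2]
gripper_width: 0.155
```

```bash
python3 -c "
from h import *
from plant import manip
s=manip.state()
plan(s,[.413,.266,.24],6.8); print(s['ft_torque'])
f=manip.grab_frame('wrist');p,r=tool(s);np.savez('w2.npz',p=p,Q=r.as_matrix(),**f)
g=manip.grab_frame('side');np.savez('side2.npz',**g);g2=manip.grab_frame('scene');np.savez('scene2.npz',**g2)
cv2.imwrite('pics/w2.png',f['img']);
a=cv2.resize(g['img'][170:,120:440],None,fx=1.6,fy=1.6);cv2.imwrite('pics/side2.png',a)"
```

```text
t 9.2 tcp [0.4133 0.266  0.2795] yaw x 6.82 ydir [-1.e-04  0.e+00 -1.e+00] F [ 0.44  0.43 -4.2 ] w 0.155 j [ 0.42 -0.3   1.85  0.    1.59  0.3 ]
shift units now-frame [-0.011  1.581  0.003] in final frame [-0.011  1.581  0.003] turn units [-0.     0.003 -0.001]
[-0.04634762 -0.01950775  0.00577447]
```

View pics/w2.png

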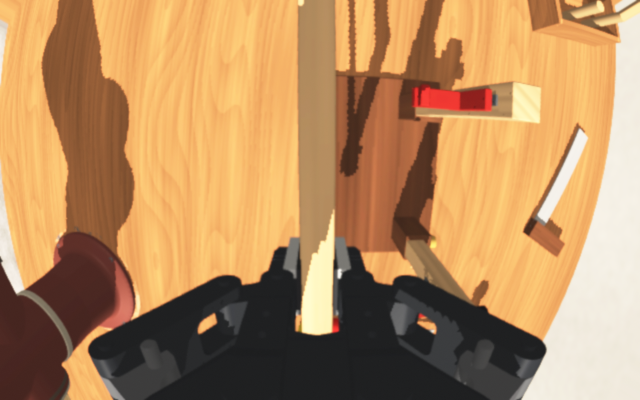

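View pics/side2.png

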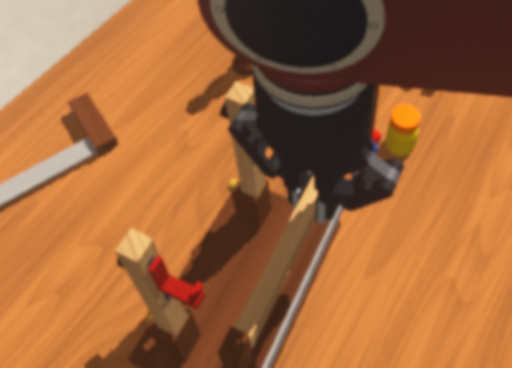

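The wrist view shows the +y hook at (414–493, 90–110), with its post top at about (527,102). The saw is parallel in front of it. The side crop shows the same.

Run:
```python
from h import *
np.set_printoptions(precision=1,suppress=True)
f=np.load('w2.npz');p=f['p'];Q=f['Q']
L=lambda w:(Q.T@(w-p)*1000).round(1)
hsv=cv2.cvtColor(f['img'],cv2.COLOR_BGR2HSV).astype(int)
m=((hsv[...,0]<5)|(hsv[...,0]>174))&(hsv[...,1]>180)&(hsv[...,2]>90)
m[:70]=0;m[130:]=0;m[:,:400]=0
v,u=np.nonzero(m);print('red box',u.min(),u.max(),v.min(),v.max())
Zr=f['range_z']; print('ranges',[float(Zr[100,c].round(3)) for c in range(412,540,8)])
w=m&(u.min()<=np.arange(640)[None])
# depth-based points in tool frame
K=f['camera_matrix'];T=f['T_tool_cam']
def pt(u,v):
    a=(u-K[0,2])/K[0,0];b=(v-K[1,2])/K[1,1];t=np.hypot(a,b)
    k=np.tan(t)/t; z=Zr[v.astype(int),u.astype(int)]
    c=np.stack([a*k*z,b*k*z,z],-1); return (c@T[:3,:3].T+T[:3,3])*1000
P=pt(u.astype(float),v.astype(float))
W=P/1000@Q.T+p
print('n',len(P)); 
for lo in range(410,500,8):
    k=(u>=lo)&(u<lo+8)
    if k.sum(): print(lo,'tool med',np.median(P[k],0),'z mm',np.percentile(W[k,2]*1000,[5,50,95]),'zaxis rng',np.percentile(P[k,2],[3,97]))
vv,uu=np.mgrid[80:124,512:544];A=pt(uu.ravel().astype(float),vv.ravel().astype(float));z=(A/1000@Q.T+p)[:,2]
A=A[(z>.262)&(z<.28)];print('post top tool lo/hi',np.percentile(A,[2,98],axis=0),'z',np.median(z))
# blade/bar position in held state
print('bar', L(ray(f,309-9,200,p[2]+.0297)),L(ray(f,335,200,p[2]+.0297)),L(ray(f,299,60,p[2]+.0297)),L(ray(f,335,60,p[2]+.0297)))
```

```text
red box 412 491 84 110
ranges [0.20499999821186066, 0.1860000044107437, 0.1809999942779541, 0.20100000500679016, 0.20000000298023224, 0.19900000095367432, 0.19699999690055847, 0.1860000044107437, 0.17499999701976776, 0.16500000655651093, 0.164000004529953, 0.15600000321865082, 0.14800000190734863, 0.14300000667572021, 0.14300000667572021, 0.14300000667572021]
n 1608
410 tool med [68.1 69.6 85.2] z mm [204.4 210.  211.8] zaxis rng [78.7 92.2]
418 tool med [67.5 50.2 85.1] z mm [212.3 229.3 231.3] zaxis rng [78.8 91.7]
426 tool med [77.3 67.6 85.3] z mm [209.5 211.9 231.7] zaxis rng [78.7 92.4]
434 tool med [85.4 68.7 85.4] z mm [209.6 210.8 211.8] zaxis rng [78.9 92. ]
442 tool med [91.5 68.7 85.3] z mm [209.7 210.8 211.8] zaxis rng [78.9 91.7]
450 tool med [97.8 68.6 85.2] z mm [209.8 210.9 212. ] zaxis rng [78.7 91.7]
458 tool med [102.6  65.   84.9] z mm [210.4 214.5 220.8] zaxis rng [78.5 91.2]
466 tool med [102.7  52.1  85. ] z mm [221.4 227.4 232.4] zaxis rng [78.8 91.3]
474 tool med [102.6  40.6  84.9] z mm [233.5 238.9 243.5] zaxis rng [78.5 91.2]
482 tool med [103.4  31.5  84.9] z mm [244.4 248.1 249.5] zaxis rng [78.6 91.6]
490 tool med [106.5  30.8  85.7] z mm [247.9 248.7 249.9] zaxis rng [79.4 90.7]
post top tool lo/hi [[109.4   9.   74.5]
 [130.7  12.2  95.8]] z 0.26886540208069276
bar [ -6.4 -29.7  37.9] [  6.9 -29.7  37.9] [ -6.4 -29.7  90. ] [  6.5 -29.7  90. ]
```

Emit:
{"name": "drive_tool", "arguments": {
  "motion": [
    [[0,0.4,0],[0,0,0],1],
    [[0,0.5,0],[0,0,0],1],
    [[0,0.5,0],[0,-0.02,0],1],
    [[0.2,0,0],[-0.1,0,0],1],
    [[0.5,0,0],[-0.1,0,0],1],
    [[0.5,0,0],[-0.15,0,0],1],
    [[0.5,0,0],[0,0,0],1],
    [[0.5,0,0],[0,0,0],1],
    [[0.5,0,0],[0,0,0],1],
    [[0.5,0,0],[0,0,0],1],
    [[0.25,0,0],[0,0,0],1],
    [[0.1,0,0],[0,0,0],1]
  ]
}}

```text
time: 10.55
tool_pos: [0.5026, 0.2765, 0.2444]
tool_rot: [-0.695, 0.717, 0.043, -0.042]
contact_force: [-0.3, -0.1, -4.5]
gripper_width: 0.151
```

Emit:
{"name": "drive_tool", "arguments": {
  "motion": [
    [[0,0,0],[0,0,0],1],
    [[0,0,0],[0,0,0],1],
    [[0,0,0],[0,0,0],1]
  ]
}}

```text
time: 10.85
tool_pos: [0.5015, 0.2766, 0.2446]
tool_rot: [-0.695, 0.717, 0.043, -0.042]
contact_force: [-0.4, -0.1, -5.0]
gripper_width: 0.151
```

Run:
```python
from h import *
from plant import manip
s=manip.state()
plan(s,[.502,.2765,.206],6.8,-1.75); print(s['ft_torque'])
f=manip.grab_frame('wrist');p,r=tool(s);np.savez('w3.npz',p=p,Q=r.as_matrix(),**f)
g=manip.grab_frame('side');np.savez('side3.npz',**g);g2=manip.grab_frame('scene')
a=cv2.resize(g['img'][200:,150:400],None,fx=2,fy=2);b=cv2.resize(g2['img'][50:250,320:520],(400,400))
c=np.zeros((400,900,3),np.uint8);c[:,:500]=a;c[:,500:]=b;cv2.imwrite('pics/p3.png',cv2.resize(c,(800,356)))
cv2.imwrite('pics/w3.png',f['img'])
```

```text
t 10.85 tcp [0.5015 0.2766 0.2446] yaw x 6.9 ydir [ 0.0036 -0.0303 -0.9995] F [-0.44 -0.07 -4.96] w 0.151 j [ 0.39 -0.07  1.71 -0.03  1.51  0.27]
shift units now-frame [0.018 1.544 0.041] in final frame [0.018 1.544 0.041] turn units [-0.001  0.019 -0.001]
[-0.00963264  0.00994879  0.0135978 ]
```

View pics/p3.png

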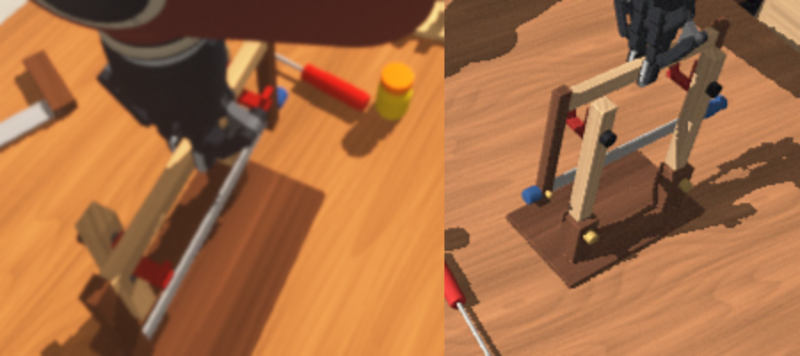

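View pics/w3.png

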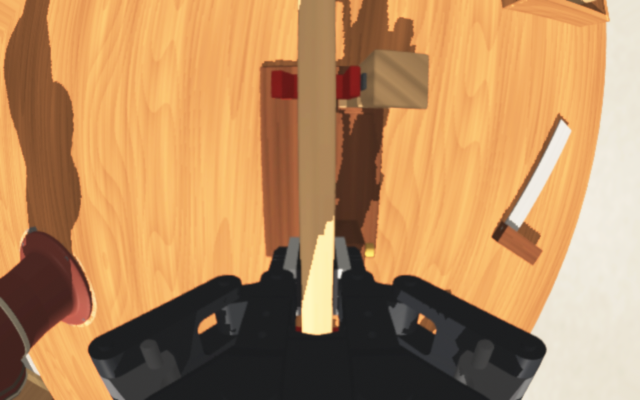

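Side and scene show the bar above both hooks, with both hooks inside the window. The wrist view at (272–360, 85) shows the bar between tip and back plate. Next I lower it slowly.

Emit:
{"name": "drive_tool", "arguments": {
  "motion": [
    [[0,0.08,0],[0,0,0],1],
    [[0,0.08,0],[0,0,0],1],
    [[0,0.08,0],[0,0,0],1],
    [[0,0.08,0],[0,0,0],1],
    [[0,0.08,0],[0,0,0],1],
    [[0,0.08,0],[0,0,0],1],
    [[0,0.08,0],[0,0,0],1],
    [[0,0.08,0.02],[0,0,0],1],
    [[0,0.08,0.02],[0,0,0],1],
    [[0,0.08,0],[0,0,0],1],
    [[0,0.08,0],[0,0,0],1],
    [[0,0.08,0],[0,0,0],1]
  ]
}}

```text
time: 12.2
tool_pos: [0.5019, 0.2768, 0.2204]
tool_rot: [-0.695, 0.717, 0.043, -0.042]
contact_force: [-0.1, -0.0, -4.2]
gripper_width: 0.154
```

Emit:
{"name": "drive_tool", "arguments": {
  "motion": [
    [[0,0.08,0],[0,0,0],1],
    [[0,0.08,0],[0,0,0],1],
    [[0,0.06,0],[0,0,0],1],
    [[0,0.06,0],[0,0,0],1],
    [[0,0.04,0],[0,0,0],1],
    [[0,0,0],[0,0,0],1]
  ]
}}

```text
time: 12.8
tool_pos: [0.5018, 0.2766, 0.2123]
tool_rot: [-0.695, 0.717, 0.043, -0.042]
contact_force: [0.0, -0.8, -4.1]
gripper_width: 0.153
```

```bash
cat > st.py <<'E'
from h import *
from plant import manip
s=manip.state(); p,r=tool(s)
print(round(s['time'],2),p.round(4),'F',s['contact_force'].round(2),'Ttool',r.inv().apply(s['ft_torque']).round(3),'T',s['ft_torque'].round(3),'w',round(s['gripper_width'],3))
E
python3 st.py
```

```text
12.8 [0.5018 0.2766 0.2123] F [ 0.05 -0.76 -4.06] Ttool [-0.018 -0.002 -0.003] T [-0.017 -0.005  0.002] w 0.153
```

1 mm steps now, at 10 mm/s or less.

Emit:
{"name": "drive_tool", "arguments": {
  "motion": [
    [[0,0.04,0],[0,0,0],1],
    [[0,0.04,0],[0,0,0],1],
    [[0,0.04,0],[0,0,0],1],
    [[0,0.04,0],[0,0,0],1],
    [[0,0,0],[0,0,0],1]
  ]
}}

```text
time: 13.3
tool_pos: [0.5018, 0.2764, 0.2083]
tool_rot: [-0.695, 0.717, 0.043, -0.042]
contact_force: [0.9, 0.3, -4.1]
gripper_width: 0.148
```

```bash
python3 st.py
```

```text
13.3 [0.5018 0.2764 0.2083] F [ 0.88  0.33 -4.1 ] Ttool [0.015 0.048 0.018] T [ 0.013  0.018 -0.048] w 0.148
```

Emit:
{"name": "drive_tool", "arguments": {
  "motion": [
    [[0,0.04,0],[0,0,0],1],
    [[0,0.04,0],[0,0,0],1],
    [[0,0,0],[0,0,0],1]
  ]
}}

```text
time: 13.6
tool_pos: [0.502, 0.2765, 0.2069]
tool_rot: [-0.695, 0.717, 0.043, -0.042]
contact_force: [-0.0, -0.8, -3.3]
gripper_width: 0.152
```

```bash
python3 st.py
```

```text
13.6 [0.502  0.2765 0.2069] F [-0.04 -0.76 -3.34] Ttool [-0.064  0.023  0.084] T [-0.073  0.075 -0.026] w 0.152
```

Emit:
{"name": "drive_tool", "arguments": {
  "motion": [
    [[0,0.03,0],[0,0,0],1],
    [[0,0,0],[0,0,0],1]
  ]
}}

```text
time: 13.8
tool_pos: [0.5021, 0.2765, 0.2068]
tool_rot: [-0.695, 0.716, 0.043, -0.042]
contact_force: [-2.5, -0.8, 1.1]
gripper_width: 0.153
```

```bash
python3 st.py
```

```text
13.8 [0.5021 0.2765 0.2068] F [-2.51 -0.83  1.08] Ttool [-0.153 -0.003  0.489] T [-0.211  0.467 -0.012] w 0.153
```

Emit:
{"name": "drive_tool", "arguments": {
  "motion": [
    [[0,0.02,0],[0,0,0],1],
    [[0,0,0],[0,0,0],1],
    [[0,0,0],[0,0,0],1]
  ]
}}

```text
time: 14.1
tool_pos: [0.5021, 0.2765, 0.2068]
tool_rot: [-0.695, 0.716, 0.043, -0.042]
contact_force: [-4.4, -1.5, 4.8]
gripper_width: 0.15
```

```bash
python3 st.py; python3 -c "
from h import *
from plant import manip
plan(manip.state(),[.502,.2765,.206],6.8,-1.75)"
```

```text
14.1 [0.5021 0.2765 0.2068] F [-4.42 -1.45  4.78] Ttool [-0.212  0.044  0.769] T [-0.302  0.736 -0.067] w 0.15
t 14.1 tcp [0.5021 0.2765 0.2068] yaw x 6.88 ydir [ 0.0045 -0.03   -0.9995] F [-4.42 -1.45  4.78] w 0.15 j [ 0.39 -0.05  1.75 -0.03  1.44  0.27]
shift units now-frame [-0.004  0.032  0.002] in final frame [-0.004  0.032  0.002] turn units [-0.002  0.017  0.01 ]
```

Emit:
{"name": "drive_tool", "arguments": {
  "motion": [
    [[-0.02,0.02,0],[0,0,0],1],
    [[-0.02,0,0],[0,0,0],1],
    [[0,0,0],[0,0,0],1]
  ]
}}

```text
time: 14.4
tool_pos: [0.5021, 0.2765, 0.2068]
tool_rot: [-0.695, 0.716, 0.044, -0.041]
contact_force: [-1.5, -1.4, 6.0]
gripper_width: 0.151
```

```bash
for i in 1 2 3; do python3 -c "
from plant import manip
manip.grab_frame('side')"; python3 st.py;done
python3 - <<'E'
from h import *
from plant import manip
s=manip.state();f=manip.grab_frame('wrist');p,r=tool(s);np.savez('w4.npz',p=p,Q=r.as_matrix(),**f)
g=manip.grab_frame('side');g2=manip.grab_frame('scene')
a=cv2.resize(g['img'][200:,150:400],None,fx=2,fy=2);b=cv2.resize(g2['img'][50:250,320:520],(400,400))
c=np.zeros((400,900,3),np.uint8);c[:,:500]=a;c[:,500:]=b;cv2.imwrite('pics/p4.png',cv2.resize(c,(800,356)))
E
```

```text
14.45 [0.5021 0.2765 0.2068] F [-1.16 -1.38  5.75] Ttool [-0.173  0.028  0.266] T [-0.203  0.243 -0.036] w 0.155
14.5 [0.5021 0.2765 0.2068] F [-2.   -1.59  6.48] Ttool [-0.241 -0.035  0.318] T [-0.277  0.288  0.024] w 0.156
14.55 [0.5021 0.2765 0.2068] F [-1.81 -0.76  6.44] Ttool [-0.243 -0.012  0.272] T [-0.274  0.242  0.003] w 0.154
```

View pics/p4.png

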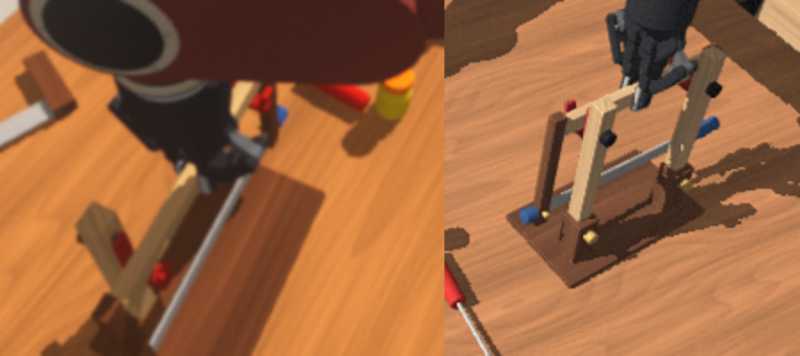

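Emit:
{"name": "drive_tool", "arguments": {
  "motion": [
    [[-0.01,0.02,0],[0,0,0],1],
    [[-0.01,0.01,0],[0,0,0],1],
    [[0,0,0],[0,0,0],1],
    [[0,0,0],[0,0,0],1],
    [[0,0,0],[0,0,0],1]
  ]
}}

```text
time: 15.2
tool_pos: [0.5021, 0.2765, 0.2068]
tool_rot: [-0.695, 0.716, 0.045, -0.04]
contact_force: [-0.9, -1.2, 6.8]
gripper_width: 0.152
```

```bash
python3 st.py
```

```text
15.2 [0.5021 0.2765 0.2068] F [-0.88 -1.24  6.76] Ttool [-0.281 -0.042  0.249] T [-0.309  0.215  0.033] w 0.152
```

Emit:
{"name": "drive_tool", "arguments": {
  "motion": [
    [[0,0.03,0],[0,0,0],1],
    [[0,0,0],[0,0,0],1],
    [[0,0,0],[0,0,0],1]
  ]
}}

```text
time: 15.5
tool_pos: [0.5021, 0.2765, 0.2067]
tool_rot: [-0.695, 0.716, 0.045, -0.04]
contact_force: [-3.2, -2.2, 10.0]
gripper_width: 0.154
```

```bash
python3 st.py
```

```text
15.5 [0.5021 0.2765 0.2067] F [-3.17 -2.21 10.04] Ttool [-0.297 -0.019  0.482] T [-0.353  0.443  0.003] w 0.154
```

Both hooks bear: about 14 N total, with no net moment once the side force is allowed for. I'll ease the load slightly, release and retreat upward.

Emit:
{"name": "drive_tool", "arguments": {
  "motion": [
    [[0,-0.03,0],[0,0,0],1],
    [[0,0,0],[0,0,0],1],
    [[0,0,0],[0,0,0],0.6],
    [[0,0,0],[0,0,0],0.4],
    [[0,0,0],[0,0,0],0.2],
    [[0,0,0],[0,0,0],0],
    [[0,0,0],[0,0,0],-0.4],
    [[0,0,0],[0,0,0],-0.4],
    [[0,0,0],[0,0,0],-0.4],
    [[0,0,0],[0,0,0],-0.4]
  ]
}}

```text
time: 16.5
tool_pos: [0.5005, 0.2762, 0.204]
tool_rot: [-0.695, 0.717, 0.043, -0.042]
contact_force: [0.9, 0.3, -0.3]
gripper_width: 0.704
```

Run:
```python
exec(open('st.py').read())
f=manip.grab_frame('wrist')
g=manip.grab_frame('side');g2=manip.grab_frame('scene')
a=cv2.resize(g['img'][200:,150:400],(400,320));b=cv2.resize(g2['img'][50:250,320:520],(320,320));d=cv2.resize(f['img'],(512,320))
c=np.zeros((320,720,3),np.uint8);c[:,:400]=a;c[:,400:]=b
e=np.zeros((270,720,3),np.uint8);e[:,:432]=cv2.resize(f['img'],(432,270))
cv2.imwrite('pics/p5.png',np.vstack([c,e]))
```

```text
16.5 [0.5005 0.2762 0.204 ] F [ 0.85  0.31 -0.34] Ttool [-0.036 -0.046  0.002] T [-0.036 -0.001  0.046] w 0.704
```

View pics/p5.png

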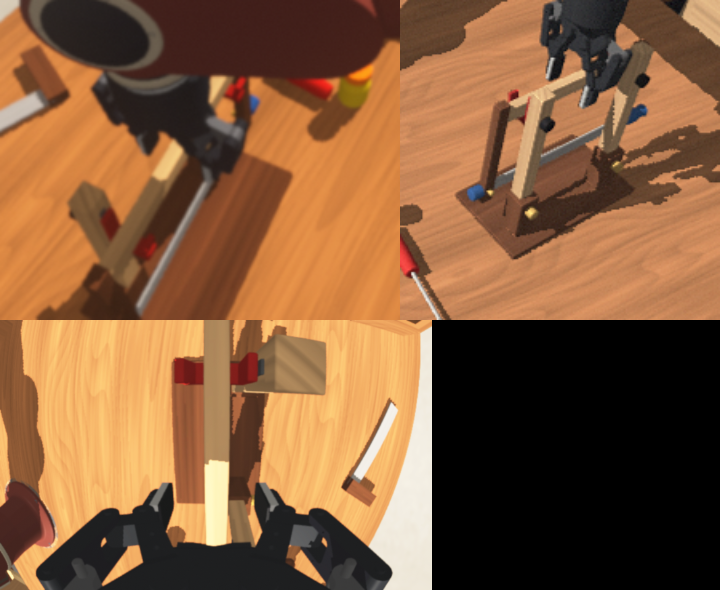

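The jaws are open and the force is zero. The saw hangs with its bar between tip and back plate, seen at wrist tile (175–258, 370). Retreating straight up.

Emit:
{"name": "drive_tool", "arguments": {
  "motion": [
    [[0,-0.1,0],[0,0,0],-0.4],
    [[0,-0.3,0],[0,0,0],-0.4],
    [[0,-0.5,0],[0,0,0],-0.4],
    [[0,-0.6,0],[0,0,0],-0.4],
    [[0,-0.6,0],[0,0,0],-0.4],
    [[0,-0.6,0],[0,0,0],-0.4],
    [[0,-0.6,0],[0,0,0],-0.4],
    [[0,-0.6,0],[0,0,0],-0.4],
    [[0,-0.6,0],[0,0,0],-0.4],
    [[0,-0.3,0],[0,0,0],-0.4],
    [[0,0,0],[0,0,0],-0.4],
    [[0,0,0],[0,0,0],-0.4]
  ]
}}

```text
time: 17.85
tool_pos: [0.4999, 0.2797, 0.3235]
tool_rot: [-0.695, 0.717, 0.043, -0.042]
contact_force: [0.2, 0.5, -0.3]
gripper_width: 0.699
```

Run:
```python
exec(open('st.py').read())
np.set_printoptions(precision=4,suppress=True)
f=manip.grab_frame('wrist');g=manip.grab_frame('side');g2=manip.grab_frame('scene')
for n,q in(('side',g),('scene',g2)):
    P=cloud(q);hsv=cv2.cvtColor(q['img'],cv2.COLOR_BGR2HSV).astype(int)
    m=(hsv[...,0]>95)&(hsv[...,0]<125)&(hsv[...,1]>120)&(P[...,1]>-.05)&(P[...,1]<.55)&(P[...,0]>.3)&(P[...,0]<.7)
    k,l,st,_=cv2.connectedComponentsWithStats(m.astype(np.uint8))
    for i in range(1,k):
        if st[i,4]>15: print(n,'blue',st[i],np.nanmedian(P[l==i],0))
P=cloud(g2)
x,y,z=P[...,0],P[...,1],P[...,2]
for nm,b in dict(glue=(.38,.48,-.05,.03),chisel=(.46,.63,.0,.04),spindle=(.68,.74,-.05,.02)).items():
    m=(z>.015)&(z<.13)&(x>b[0])&(x<b[1])&(y>b[2])&(y<b[3]);print(nm,m.sum(),np.nanmedian(P[m],0))
a=cv2.resize(g['img'][200:,150:400],(400,320));b=cv2.resize(g2['img'][50:250,320:520],(320,320))
c=np.hstack([a,b]);e=np.zeros((270,720,3),np.uint8);e[:,:432]=cv2.resize(f['img'],(432,270));cv2.imwrite('pics/p6.png',np.vstack([c,e]))
```

```text
17.85 [0.4999 0.2797 0.3235] F [ 0.21  0.5  -0.35] Ttool [-0.013 -0.016  0.001] T [-0.013 -0.     0.016] w 0.699
side blue [307 261   4   7  19] [0.5143 0.131  0.1019]
scene blue [462 116  12  12  71] [0.4873 0.451  0.0892]
scene blue [362 166  11   9  73] [0.5243 0.1278 0.0986]
glue 476 [ 0.4491 -0.0084  0.048 ]
chisel 377 [0.5174 0.011  0.0227]
spindle 499 [ 0.7194 -0.0165  0.0688]
```

View pics/p6.png

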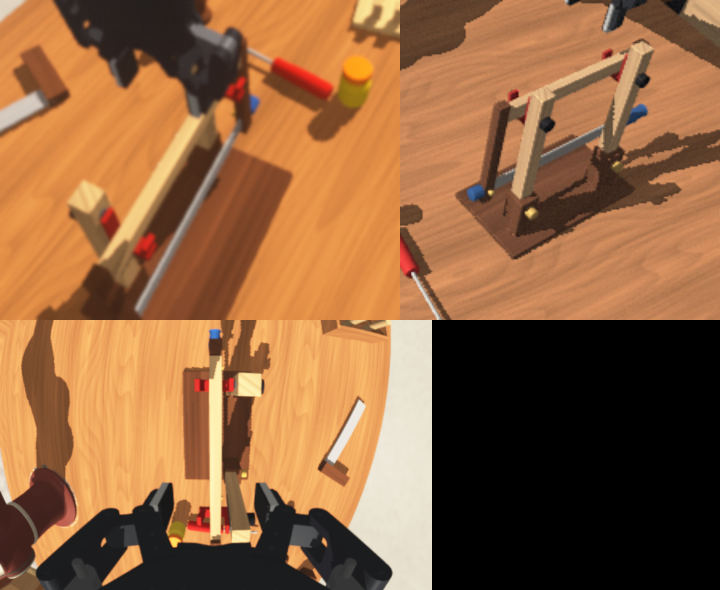

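```bash
python3 -c "
from plant import manip
print(manip.job_done())"
```

```text
the job is handed in; nothing more can be done
None
```

The saw hangs by its top bar in both red hooks, and I handed the job in at about 18 s of the 61 s allowed.

- **Lowering and feeling:** I lifted the saw from the rest and brought it in from the front of the stand. Judging from the images that the hooks differ by about 5 mm, I tilted it 1.75° and lowered it at no more than 20 mm/s.
- **Bearing on both hooks:** While I still held it, the hooks carried about 14 N in total. After allowing for the side force there was almost no net moment, so both hooks shared the load. This is inferred from the wrist force and moment, which carry noise of about 0.7 N, not measured on each hook.
- **Pressing force:** The highest reading I took was about 11 N at the wrist, well under the 35 N limit. I read it only at the end of each move.
- **After release:** The jaws opened, the arm retreated straight up and the contact force read zero within noise. The pictures show the bar in both hooks and about midway. The handle and knob heights give a tilt of about 1.65°, which agrees with the tilt I set.
- **Surroundings:** The spindle reads the same as at the start, and the glue jar and chisel to within about 2.5 mm. That comparison uses slightly different image regions, so I take all three as unmoved.
- **Disagreements:** A side force of up to 4.4 N along x appeared while pressing. It dropped when I shifted the arm slightly back, so I took it as friction. No check failed.

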